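# Scrub out the tall beaker with the brush

### The job

Take the beaker brush out of its stand and scrub the inside of the tall glass beaker (not the low one): bring the bristles right down to the bottom three times, drawing the lower end of the brush more than half-way up the beaker between one time and the next. Then hang the brush back in its stand as it was and let go; leave the beaker standing upright where it stands.

Things in the scene. Friction and masses are not known exactly. Their poses are not given: they have to be found in the camera images.
- brush_grip (a point): middle of the brush's handle: white, upright, round, 22 mm in diameter, from 47 mm below this point to 41 mm above it; z points up along it. Round all about, 194 mm long, about 80 g. Under the handle a flat grey splash guard, 64 mm in diameter, 6 mm thick, underside 53 mm below this point; below it a taper 44 to 28 mm in diameter, 10 mm long, then a thin stem and the bristle head.
- brush_tip (a point): lower end of the brush's off-white bristle head, on the brush's axis, 153 mm below brush_grip; z points up along the handle. The head is a rigid cylinder 35 mm in diameter and 70 mm long.
- tall_beaker: the taller of two clear glass beakers: loose, open, straight round wall, 76 mm outer and 69 mm inner diameter, 92 mm high, inner bottom 5 mm above its underside, about 0.2 kg. Origin at the centre of its underside, z up. The other beaker, a bystander, is only 52 mm high and 90 mm wide. The beakers and the stand may stand in any order.
- stand_ring (a point): centre of the hole of the brush stand's white ring, at its upper face, 115 mm above the table. Hole 50 mm, ring 76 mm in diameter, 8 mm thick, on two thin steel posts over a white foot 96 mm wide, fixed. The brush hangs in it, splash guard flat on the ring, its lower end 100 mm below this point; to come out or go in, the bristles must be raised above the ring.
There are look-alikes about, which are no part of the job. What is shaped like the part that bears brush_grip but red is not meant.

How it is judged (in metres and radians):
On the way, in this order (a step that is already met when the one before it is completed fails the run):
1. the brush's lower end is at the bottom of the tall beaker (first time) (horizontal distance between brush_tip and tall_beaker below 0.03 m and z of brush_tip in the frame of tall_beaker below 0.022 m), for 0.1 s.
2. it is drawn up to nearly half the beaker's height or more (z of brush_tip in the frame of tall_beaker above 0.04 m), for 0.1 s.
3. it is at the bottom a second time (all of step 1), for 0.1 s.
4. it is drawn up again (z of brush_tip in the frame of tall_beaker above 0.04 m), for 0.1 s.
5. it is at the bottom a third time (all of step 3), for 0.1 s.
At the end, for the whole second after the job is handed in: The brush hangs in its stand, released: lower end within 20 mm of the ring's axis sideways and at least 90 mm below the ring's upper face, upright within 10 degrees. The tall beaker is upright (within 6 degrees), within 30 mm of where it stood (horizontal distance between brush_tip and stand_ring below 0.02 m and z of brush_tip in the frame of stand_ring below -0.09 m and angle between brush_tip's own z axis and vertical below 0.175 rad and angle between tall_beaker's own z axis and vertical below 0.1 rad and distance of tall_beaker from where it was at the start of the episode below 0.03 m); the robot touches nothing.
It fails at once if the tall beaker is tipped over (by more than 30 degrees) (angle between tall_beaker's own z axis and vertical above 0.52 rad).
It also fails if it takes over 53 s, if anything falls off the work surface, if the arm or the gripper's body presses on something with over 40 N, if the wrist force passes 120 N, or if a joint passes its speed limit or range.

### The arm

A 6-joint arm with a two-finger parallel gripper is mounted at the origin on a cart in front of the work surface, level with it; the furniture and walls round the work are solid. World frame = base frame: x ahead of the robot, y to its left, z up, the work surface at z = 0. Lengths are in m, angles in degrees, forces in N, time in s.
With the tool pointing down it reaches from about 0.3 to 0.75 m from the base axis. Payload 8.5 kg.
Tool frame: the origin (TCP) lies at the very end of the fingers, on their centre line; the grasp point (between the pads) lies 19 mm behind it; x points along the fingers, y is the direction in which the jaws open and shut, and the axes are right-handed (so a half turn about x gives the same grasp; the last joint's range is limited). The gripper opens to 85 mm and grips with 20 to 120 N. Pads are 22 mm wide; open, the fingers measure 114 mm over their backs; the gripper's body (76 mm by 85 mm) begins 54 mm behind the grasp point. The pads swing forward as they close: fully open they stand 13 mm farther back than shut.
Start: joints at [56.305, 21.807, 74.336, -0, 83.858, -12.336], TCP at [0.2, 0.512, 0.231] pointing down, gripper open.
Joint ranges: [-178.18, 178.18], [-50.72, 133.34], [12.68, 142.11], [-81.47, 261.47], [9.98, 163.14], [-165.26, 165.26]. Speed limits (degrees/s): [136.94, 136.94, 180, 180, 180, 180].

### API

Orientations are given as a 3x3 rotation matrix whose columns are the frame's x, y, z axes.
In Python, from rig import sensors, cams, env gives the robot as it stands.
- The arm moves only by the shell command python3 -m crank 'ROWS' [FORCE]. ROWS is a JSON object of lists of equal length, an entry for each row: "hand": the closure in counts, from 0 (fully open) to 255 (shut); "translation": the shift along the tool's x, y, z in m, a list of three; "dr": the turn, a rotation vector about the tool's x, y, z in rad, a list of three. A call has 1 to 5 rows; each row is the pose to reach, as a shift and turn from the pose commanded when the call began, along the tool's axes at that moment; what a row does not reach only later rows make up. A row lasts 1/10 s, in which the tool goes at most 50 mm and 8.59 degrees, less where a joint would pass 70% of its speed; a pose out of reach is approached as far as the arm can. A call with a gripper value outside its range is refused whole. The fingers move at their own pace and stop on an object; FORCE is the grip in N (left out, the last holds). Time passes only in rows, so rows that repeat a pose let the fingers close. It gives the time, the measured TCP pose, the force and the opening at its end, in the units of the state.
- sensors.observe(): the state, without advancing time (a new reading comes with each control period).
- cams.get_image(name): name is "scene" or "top" or "wrist"; returns (picture, depth): 400x640x3 uint8, blue, green, red; 400x640 float32, m along the optical axis (not along the pixel's ray), 0 where there is no reading.
- cams.calibration(name): a dict with "vertical_fov" (degrees; the focal length in pixels is half the picture's height over the tangent of half this angle, whatever the lens; pixels are square), "cx", "cy" (the principal point, pixels), "extrinsics" (4x4, takes a point from camera to world coordinates). Camera axes: x right, y down, z forward; pixel columns grow to the right and rows downward; lengths in m; the calibration is good to about 2 mm. A picture is of the moment at which its call begins: read the wrist's pose just before it. calibration takes no time and is no camera call; for the wrist camera it gives the pose at the moment of the call.
- env.close_job(): hands the job in, once; it reports no verdict.
The state is a dict: "time_s": time; "q": joint angles; "qvel": joint speeds; "joint_efforts": joint torques, N m; "position": TCP position; "tool_rot": TCP orientation; "ft_force": force on the tool from outside, world axes, zero at the start; "wrist_torque": the same for the moment, N m; "grip_width": finger opening in m.
Only numpy, scipy, OpenCV 4.12 (cv2) and the standard library are available. Lean on these libraries where they do the work, as an engineer would, in place of code of your own. Each camera call takes 0.05 s, during which the arm holds its last target. There are 200 camera calls.

## Working session

There is one attempt and no reset: what is moved stays moved. The work goes in short steps, Python scripts to look and compute and a shell command to move; the robot and the scene stay as the last step left them, time stands still between calls to the robot, and variables do not carry over. Pictures are saved under pics/ and viewed, about 8 in all and at most 12, crops included, and the job is handed in when it is done.

```bash
mkdir -p pics; ls; python3 - <<'E'
from rig import sensors,cams
import cv2,numpy as np
s=sensors.observe();print(s['time_s'],s['position'],np.round(s['tool_rot'],3).tolist(),s['grip_width'])
for n in("scene","top"):
    im,d=cams.get_image(n);cv2.imwrite(f'pics/{n}0.png',im);np.save(f'pics/{n}0.npy',d)
    c=cams.calibration(n);print(n,c['vertical_fov'],c['cx'],c['cy'],np.round(c['extrinsics'],3).tolist())
E
```

```text
pics
0.0 [0.20018054 0.5119817  0.23071848] [[-0.001, 0.364, 0.931], [-0.001, 0.931, -0.364], [-1.0, -0.001, -0.0]] 0.08567254182988977
scene 42.78267276217057 315.1261321709265 193.7947886518946 [[0.838, -0.192, 0.511, -0.083], [-0.546, -0.32, 0.775, -0.653], [0.015, -0.928, -0.373, 0.564], [0.0, 0.0, 0.0, 1.0]]
top 52.69571091280757 325.24637514045594 203.5614248103135 [[0.014, -0.972, 0.235, 0.311], [-1.0, -0.013, 0.005, 0.227], [-0.002, -0.235, -0.972, 1.061], [0.0, 0.0, 0.0, 1.0]]
```

View pics/scene0.png

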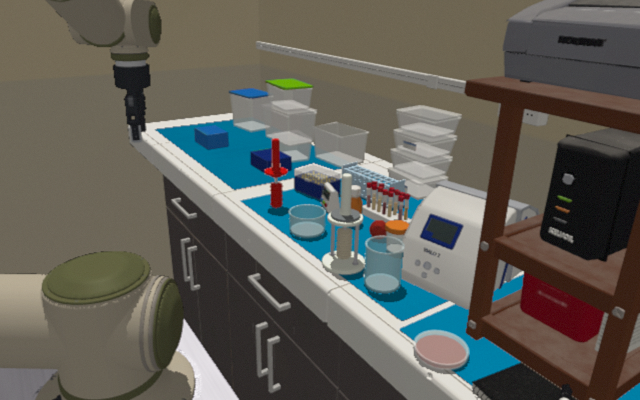

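View pics/top0.png

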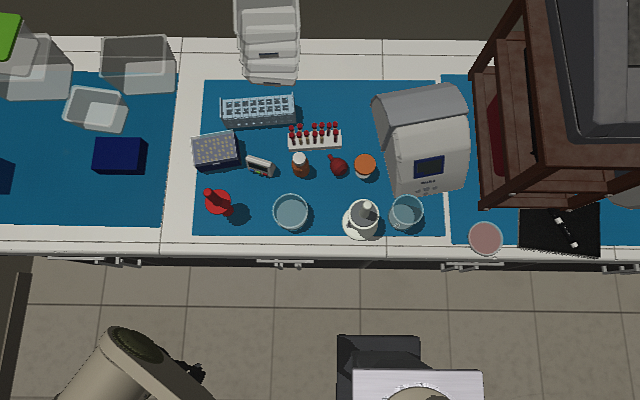

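The scene picture shows the white brush in its stand (handle top at (346,178), ring about (346,218)). The tall beaker is right beside it, with its rim at about (384,242) and its bottom at about (382,287). In the top view the handle top is at about (368,206) and the tall rim at about (407,208). The red brush at (218,202) is the look-alike.

```bash
cat > h.py <<'E'
from rig import sensors,cams
import cv2,numpy as np
def cal(n):
    c=cams.calibration(n);f=200/np.tan(np.radians(c['vertical_fov']/2));return f,c['cx'],c['cy'],np.array(c['extrinsics'])
def ray(c,u,v,z):
    f,cx,cy,T=c;d=T[:3,:3]@np.array([(u-cx)/f,(v-cy)/f,1]);o=T[:3,3];return o+d*(z-o[2])/d[2]
def proj(c,p):
    f,cx,cy,T=c;q=T[:3,:3].T@(np.array(p)-T[:3,3]);return f*q[0]/q[2]+cx,f*q[1]/q[2]+cy
def cloud(c,d):
    f,cx,cy,T=c;v,u=np.indices(d.shape);P=np.stack([(u-cx)/f*d,(v-cy)/f*d,d],-1);return P@T[:3,:3].T+T[:3,3]
E
python3 - <<'E'
from h import *
t=cal('top');s=cal('scene')
print('handle top',ray(t,368,206,.209),ray(s,346,177,.209))
print('ring',ray(t,364,214,.115),ray(s,346,218,.115))
print('rim',ray(t,407,208,.092),ray(s,384,242,.092));print('bot',ray(t,406,217,0.),ray(s,382,287,0.))
P=cloud(t,np.load('pics/top0.npy'))
for a in [(185,390),(190,410),(180,430),(150,420),(110,420),(170,460),(206,368),(200,485)]:print(a,P[a].round(3))
im=cv2.imread('pics/top0.png')[130:260,320:500];im2=cv2.imread('pics/scene0.png')[150:310,290:450]
cv2.imwrite('pics/c.png',np.hstack([cv2.resize(im,None,fx=2.4,fy=2.4,interpolation=2),cv2.resize(cv2.resize(im2,None,fx=2.1,fy=2.1,interpolation=2),(312,312))]))
E
```

```text
handle top [0.51257705 0.1389208  0.209     ] [0.50801701 0.13002584 0.209     ]
ring [0.51497858 0.13895889 0.115     ] [0.51385741 0.13205342 0.115     ]
rim [0.53648011 0.03083586 0.092     ] [0.54114439 0.03836197 0.092     ]
bot [0.53306319 0.01569264 0.        ] [0.52867388 0.02070315 0.        ]
(185, 390) [ 0.622  0.056 -0.001]
(190, 410) [0.593 0.014 0.055]
(180, 430) [ 0.612 -0.031  0.083]
(150, 420) [0.666 0.007 0.15 ]
(110, 420) [0.76  0.008 0.171]
(170, 460) [ 0.636 -0.106  0.092]
(206, 368) [0.513 0.139 0.209]
(200, 485) [ 0.568 -0.177  0.057]
```

View pics/c.png

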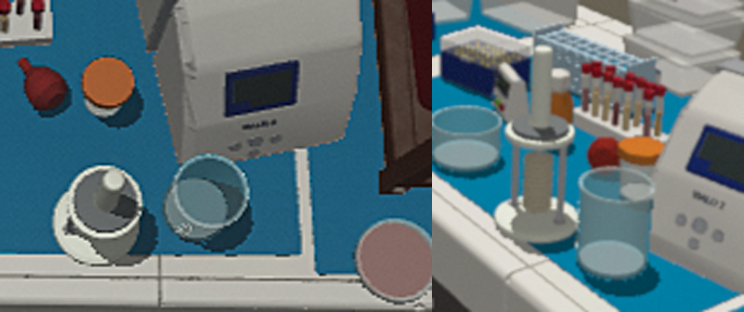

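The crop shows the tall rim centre at about (407.5,210.8) in the top view, close in front of the machine, whose sloped face recedes above it. The two views agree to within about 8 mm, with the brush axis near (0.512,0.137). I'll move above it and look from close by.

```bash
python3 -m crank '{"hand":[0,0,0,0,0],"translation":[[-0.05,-0.02,0.04],[-0.07,-0.045,0.08],[-0.07,-0.067,0.12],[-0.07,-0.09,0.165],[-0.07,-0.11,0.21]],"dr":[[0,0,0],[0,0,0],[0,0,0],[0,0,0],[0,0,0]]}' 40
python3 -m crank '{"hand":[0,0,0,0,0],"translation":[[0,-0.02,0.04],[0,-0.05,0.08],[0,-0.07,0.12],[0,-0.09,0.165],[0,-0.125,0.217]],"dr":[[0,0,0],[0,0,0],[0,0,0],[0,0,0],[0,0,0]]}'
python3 -m crank '{"hand":[0,0,0],"translation":[[0,0,0],[0,0,0],[0,0,0]],"dr":[[0,0,0],[0,0,0],[0,0,0]]}'
python3 - <<'E'
from h import *
s=sensors.observe();c=cal('wrist');print(s['position'],s['tool_rot'].round(3) if hasattr(s['tool_rot'],'round') else s['tool_rot'],s['ft_force']);print(c[0],c[3].round(3))
im,d=cams.get_image('wrist');cv2.imwrite('pics/w1.png',im);np.save('pics/w1.npy',d)
for p in([.512,.137,.209],[.512,.137,.115],[.535,.03,.092]):print(proj(c,p))
E
```

```text
time_s: 0.6
position: [0.349, 0.3394, 0.3016]
tool_rot: [[0.0, 0.364, 0.932], [0.0, 0.932, -0.364], [-1.0, 0.0, 0.0]]
ft_force: [1.0, 1.2, 0.1]
grip_width: 0.0853
time_s: 1.1
position: [0.4989, 0.1545, 0.3009]
tool_rot: [[-0.001, 0.364, 0.931], [0.0, 0.931, -0.364], [-1.0, -0.0, -0.001]]
ft_force: [0.8, 0.1, 0.9]
grip_width: 0.0856
time_s: 1.4
position: [0.4971, 0.1566, 0.3012]
tool_rot: [[-0.0, 0.363, 0.932], [0.0, 0.932, -0.363], [-1.0, -0.0, -0.0]]
ft_force: [0.1, 0.5, 0.0]
grip_width: 0.0857
[0.49714008 0.1566375  0.30122494] [[-0.     0.363  0.932]
 [ 0.     0.932 -0.363]
 [-1.    -0.    -0.   ]] [0.08684326 0.49775117 0.01619938]
279.6014127321948 [[ 0.364  0.9    0.24   0.437]
 [ 0.931 -0.352 -0.095  0.18 ]
 [-0.001  0.258 -0.966  0.444]
 [ 0.     0.     0.     1.   ]]
(np.float64(306.45003292828153), np.float64(226.8856279818503))
(np.float64(310.366259595698), np.float64(200.1637912102974))
(np.float64(243.84875132592583), np.float64(239.08293411879487))
```

View pics/w1.png

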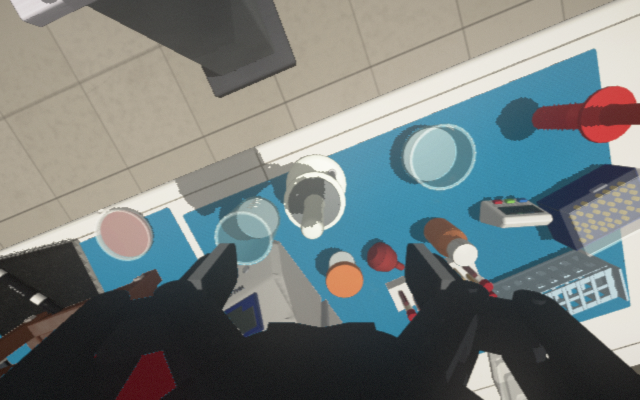

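The wrist picture shows the handle top at about (313,230), the ring centre at about (315,200) and the tall rim centred near (243,238). I'll measure these and cross-check against the top and scene views.

```bash
python3 - <<'E'
from h import *
c=cal('wrist');t=cal('top');s=cal('scene')
im=cv2.imread('pics/w1.png');d=np.load('pics/w1.npy');P=cloud(c,d)
for n,z0,z1 in(('handle',.195,.22),('ring',.10,.13)):
    m=(P[...,2]>z0)&(P[...,2]<z1)&(abs(P[...,0]-.512)<.06)&(abs(P[...,1]-.135)<.06)&(d>0);q=P[m]
    print(n,m.sum(),q.mean(0).round(4),q.min(0).round(3),q.max(0).round(3))
T=np.load('pics/top0.npy');Q=cloud(t,T)
m=(Q[...,2]>.195)&(Q[...,2]<.22)&(abs(Q[...,0]-.512)<.05)&(abs(Q[...,1]-.135)<.05);print('top handle',m.sum(),Q[m].mean(0),Q[m].min(0),Q[m].max(0))
m=(Q[...,2]>.105)&(Q[...,2]<.13)&(abs(Q[...,0]-.512)<.05)&(abs(Q[...,1]-.135)<.05);print('top ring',m.sum(),Q[m].mean(0),Q[m].min(0),Q[m].max(0))
print('rim w',ray(c,243,238,.092),'t',ray(t,407.5,210.8,.092));print('handle w',ray(c,313,230,.209))
R=proj(c,ray(c,243,238,.092)+[.038,0,0]);print(R)
# tall rim ring in wrist: radial edge
for im_,cc,nm in((im,c,'wrist'),(cv2.imread('pics/top0.png'),t,'top'),(cv2.imread('pics/scene0.png'),s,'scene')):
    v=im_.copy()
    for p,rr,z in(([.533,.032],.038,.092),([.533,.032],.038,.0),([.512,.137],.038,.115),([.512,.137],.011,.209)):
        pts=[proj(cc,[p[0]+rr*np.cos(a),p[1]+rr*np.sin(a),z]) for a in np.linspace(0,6.28,40)]
        cv2.polylines(v,[np.int32(np.array(pts)*8)],True,(0,0,255) if p[1]<.1 else (255,0,255),1,0,3)
    x,y=map(int,proj(cc,[.525,.085,.08]));v=v[max(0,y-65):y+65,x-65:x+65];cv2.imwrite(f'pics/k_{nm}.png',cv2.resize(v,(260,260),interpolation=0))
cv2.imwrite('pics/k.png',np.hstack([cv2.imread(f'pics/k_{n}.png') for n in('wrist','top','scene')]))
E
```

```text
handle 470 [0.5136 0.1414 0.2069] [0.505 0.13  0.195] [0.525 0.151 0.211]
ring 2232 [0.5088 0.1436 0.1191] [0.478 0.103 0.109] [0.553 0.178 0.13 ]
top handle 82 [0.51395732 0.14139789 0.2071309 ] [0.5050986  0.13189513 0.19531667] [0.52419581 0.15134568 0.21233446]
top ring 624 [0.511208   0.14223892 0.11909622] [0.47828634 0.10315077 0.10812284] [0.55242644 0.17735108 0.12942473]
rim w [0.53325623 0.02983124 0.092     ] t [0.52943155 0.02984408 0.092     ]
handle w [0.51684599 0.14160159 0.209     ]
(np.float64(254.82793479826853), np.float64(261.87800244224746))
```

View pics/k.png

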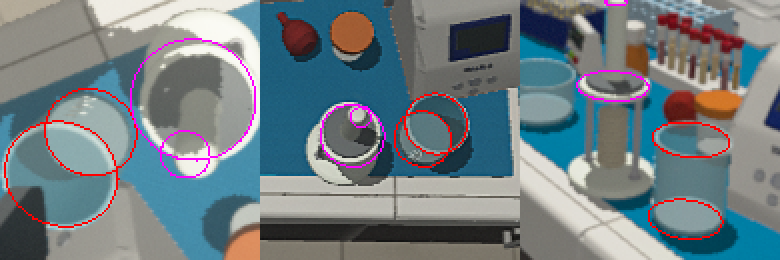

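The overlays fit: the beaker is at about (0.533,0.032), and wrist and top depth put the brush axis at (0.514,0.141) with its top at 0.209, as it must be. Going down on the handle.

```bash
python3 -m crank '{"hand":[0,0,0,0,0],"translation":[[0,-0.008,0.021],[0.045,-0.008,0.021],[0.09,-0.008,0.021],[0.135,-0.008,0.021],[0.15,-0.008,0.021]],"dr":[[0,0,0],[0,0,0],[0,0,0],[0,0,0],[0,0,0]]}'
python3 -m crank '{"hand":[0,0,60,120,150],"translation":[[0,0,0],[0,0,0],[0,0,0],[0,0,0],[0,0,0]],"dr":[[0,0,0],[0,0,0],[0,0,0],[0,0,0],[0,0,0]]}'
python3 -m crank '{"hand":[180,255,255,255,255],"translation":[[0,0,0],[0,0,0],[0,0,0],[0,0,0],[0,0,0]],"dr":[[0,0,0],[0,0,0],[0,0,0],[0,0,0],[0,0,0]]}' 50
```

```text
time_s: 1.95
position: [0.5117, 0.142, 0.1475]
tool_rot: [[-0.007, 0.362, 0.932], [-0.0, 0.932, -0.362], [-1.0, -0.003, -0.006]]
ft_force: [0.7, -0.6, -0.0]
grip_width: 0.0855
time_s: 2.45
position: [0.5146, 0.141, 0.1521]
tool_rot: [[0.002, 0.364, 0.931], [0.0, 0.931, -0.364], [-1.0, 0.001, 0.001]]
ft_force: [-0.3, -0.1, -0.4]
grip_width: 0.0442
time_s: 2.95
position: [0.5145, 0.1409, 0.1517]
tool_rot: [[0.001, 0.364, 0.931], [0.0, 0.931, -0.364], [-1.0, 0.0, 0.001]]
ft_force: [-1.1, 0.2, 5.2]
grip_width: 0.0205
```

```bash
python3 -m crank '{"hand":[255,255,255,255,255],"translation":[[-0.02,0,0],[-0.045,0,0],[-0.07,0,0],[-0.10,0,0],[-0.13,0,0]],"dr":[[0,0,0],[0,0,0],[0,0,0],[0,0,0],[0,0,0]]}'
python3 -m crank '{"hand":[255,255,255],"translation":[[0,0,0],[0,0,0],[0,0,0]],"dr":[[0,0,0],[0,0,0],[0,0,0]]}'
python3 - <<'E'
from h import *
s=sensors.observe();p=s['position'];print(p,s['ft_force'],s['grip_width'])
a,_=cams.get_image('scene');b,_=cams.get_image('top')
c=cal('scene');t=cal('top')
g=np.array([p[0],p[1],p[2]+.016]);print('expect tip',proj(c,g-[0,0,.153]),proj(t,g-[0,0,.153]))
x,y=map(int,proj(c,g-[0,0,.1]));k=a[y-60:y+100,x-80:x+80]
x2,y2=map(int,proj(t,g-[0,0,.1]));k2=b[y2-60:y2+60,x2-60:x2+60]
print((x-80,y-60),(x2-60,y2-60));cv2.imwrite('pics/l.png',np.hstack([cv2.resize(k,(400,400)),cv2.resize(k2,(400,400))]))
E
```

```text
time_s: 3.45
position: [0.514, 0.1408, 0.2819]
tool_rot: [[-0.001, 0.364, 0.931], [-0.0, 0.931, -0.364], [-1.0, -0.001, -0.001]]
ft_force: [0.9, 1.1, -1.2]
grip_width: 0.0204
time_s: 3.75
position: [0.5139, 0.1408, 0.2798]
tool_rot: [[-0.003, 0.364, 0.931], [-0.0, 0.931, -0.364], [-1.0, -0.001, -0.003]]
ft_force: [0.8, 0.7, -0.3]
grip_width: 0.0209
[0.51386584 0.14082258 0.27982508] [ 0.84795795  0.72604006 -0.30106669] 0.02087943470167858
expect tip (np.float64(344.03186164565597), np.float64(204.50801131728574)) (np.float64(364.29840529476235), np.float64(211.95285465673132))
(264, 120) (306, 146)
```

View pics/l.png

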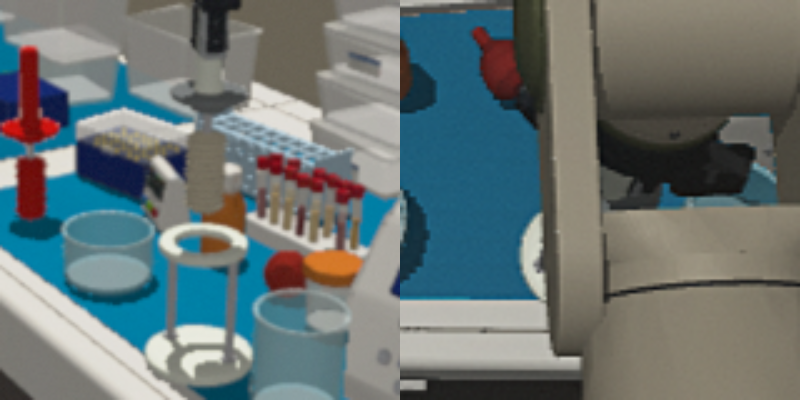

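The brush hangs upright in the fingers with its tip at about (346,207) in the scene view, as predicted, and the empty ring is below it at (345.6,217). Next I move it over the tall beaker.

```bash
python3 -m crank '{"hand":[255,255,255,255,255],"translation":[[0,-0.03,0.018],[0,-0.065,0.039],[0,-0.095,0.057],[0,-0.095,0.057],[0,-0.095,0.057]],"dr":[[0,0,0],[0,0,0],[0,0,0],[0,0,0],[0,0,0]]}'
python3 -m crank '{"hand":[255,255],"translation":[[0,0,0],[0,0,0]],"dr":[[0,0,0],[0,0,0]]}'
python3 - <<'E'
from h import *
s=sensors.observe();p=s['position'];print(p,s['ft_force'],s['grip_width'])
a,_=cams.get_image('scene');w,_=cams.get_image('wrist')
c=cal('scene');g=np.array([p[0],p[1],p[2]-.137]);print('expect tip',proj(c,g),'rim',proj(c,[.533,.032,.092]))
x,y=map(int,proj(c,g));k=a[y-60:y+100,x-80:x+80];print((x-80,y-60));cv2.imwrite('pics/m.png',np.hstack([cv2.resize(k,(400,400)),cv2.resize(w[100:350,150:400],(400,400))]))
E
```

```text
time_s: 4.35
position: [0.5327, 0.0313, 0.2805]
tool_rot: [[-0.002, 0.366, 0.931], [0.001, 0.931, -0.366], [-1.0, -0.0, -0.002]]
ft_force: [-0.1, -0.5, -0.9]
grip_width: 0.0211
time_s: 4.55
position: [0.5326, 0.0326, 0.2812]
tool_rot: [[-0.0, 0.363, 0.932], [0.0, 0.932, -0.363], [-1.0, 0.0, -0.0]]
ft_force: [0.5, 0.3, -0.8]
grip_width: 0.0208
[0.53261498 0.03262447 0.28117362] [ 0.45610932  0.26525148 -0.81088588] 0.02077121645463352
expect tip (np.float64(384.28968518647616), np.float64(220.46022901796232)) rim (np.float64(382.93777168983956), np.float64(244.2271224270532))
(304, 160)
```

View pics/m.png

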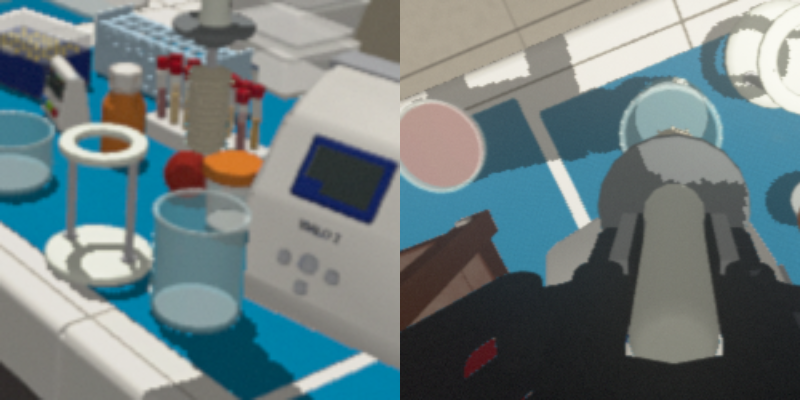

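The tip is at about (388,221) in the scene view and the rim centre at (384.4,244). That is centred to within about 4 mm, with 17 mm of clearance all round. Down.

```bash
python3 -m crank '{"hand":[255,255,255,255,255],"translation":[[0.03,0,-0.003],[0.06,0,-0.003],[0.09,0,-0.003],[0.11,0,-0.003],[0.115,0,-0.003]],"dr":[[0,0,0],[0,0,0],[0,0,0],[0,0,0],[0,0,0]]}'
python3 -m crank '{"hand":[255,255,255,255,255],"translation":[[0.006,0,0],[0.012,0,0],[0.017,0,0],[0.017,0,0],[0.017,0,0]],"dr":[[0,0,0],[0,0,0],[0,0,0],[0,0,0],[0,0,0]]}'
python3 - <<'E'
from h import *
s=sensors.observe();p=s['position'];print(p,s['ft_force'],s['grip_width'])
a,_=cams.get_image('scene')
c=cal('scene');g=np.array([p[0],p[1],p[2]-.137]);print('expect tip',proj(c,g),'rim',proj(c,[.533,.032,.092]),'floor',proj(c,[.533,.032,.005]))
x,y=map(int,proj(c,g));k=a[y-110:y+50,x-80:x+80];print((x-80,y-110));cv2.imwrite('pics/n.png',cv2.resize(k,(560,560)))
E
```

```text
time_s: 5.15
position: [0.5291, 0.0333, 0.1643]
tool_rot: [[-0.004, 0.364, 0.932], [0.001, 0.932, -0.364], [-1.0, -0.001, -0.004]]
ft_force: [0.1, 0.1, -0.9]
grip_width: 0.0207
time_s: 5.65
position: [0.5302, 0.0327, 0.1496]
tool_rot: [[0.001, 0.364, 0.931], [-0.0, 0.931, -0.364], [-1.0, 0.0, 0.001]]
ft_force: [-0.2, -0.3, -0.3]
grip_width: 0.0207
[0.53018888 0.03272994 0.14960416] [-0.22757188 -0.26162584 -0.3333492 ] 0.020686828965565344
expect tip (np.float64(379.17241020084225), np.float64(278.82276504277604)) rim (np.float64(382.93777168983956), np.float64(244.2271224270532)) floor (np.float64(380.22691813394624), np.float64(281.7947112738405))
(299, 168)
```

View pics/n.png

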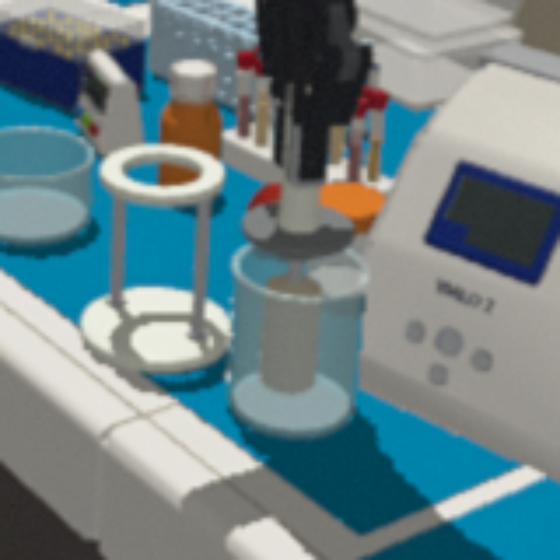

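The head is inside the glass, centred, with its lower end at crop y≈390 against the floor ellipse centre at ≈402. It is still a few mm above the floor, so I'll feel for it.

```bash
python3 -m crank '{"hand":[255,255,255],"translation":[[0.003,0,0],[0.003,0,0],[0.003,0,0]],"dr":[[0,0,0],[0,0,0],[0,0,0]]}'
python3 -m crank '{"hand":[255,255,255],"translation":[[0.003,0,0],[0.003,0,0],[0.003,0,0]],"dr":[[0,0,0],[0,0,0],[0,0,0]]}'
```

```text
time_s: 6.0
position: [0.53, 0.0328, 0.1463]
tool_rot: [[-0.0, 0.364, 0.931], [0.0, 0.931, -0.364], [-1.0, -0.0, -0.0]]
ft_force: [-0.5, 0.6, -1.3]
grip_width: 0.0207
time_s: 6.3
position: [0.53, 0.0327, 0.1432]
tool_rot: [[-0.0, 0.364, 0.931], [0.0, 0.931, -0.364], [-1.0, -0.0, -0.0]]
ft_force: [0.8, -0.8, -0.5]
grip_width: 0.0208
```

```bash
python3 -m crank '{"hand":[255,255,255],"translation":[[0.002,0,0],[0.002,0,0],[0.002,0,0]],"dr":[[0,0,0],[0,0,0],[0,0,0]]}'
python3 -m crank '{"hand":[255,255,255],"translation":[[0.002,0,0],[0.002,0,0],[0.002,0,0]],"dr":[[0,0,0],[0,0,0],[0,0,0]]}'
```

```text
time_s: 6.6
position: [0.5304, 0.0327, 0.1417]
tool_rot: [[0.001, 0.364, 0.931], [-0.0, 0.931, -0.364], [-1.0, 0.0, 0.001]]
ft_force: [1.0, -0.1, 3.4]
grip_width: 0.0207
time_s: 6.9
position: [0.5311, 0.0326, 0.1416]
tool_rot: [[0.004, 0.364, 0.931], [-0.001, 0.931, -0.364], [-1.0, 0.001, 0.004]]
ft_force: [-1.8, -0.2, 19.2]
grip_width: 0.0208
```

Contact came at TCP z = 0.1417 with 19 N, so the tip is on the glass floor, exactly where kinematics put it. Two more strokes follow, stopping about 4 mm above the floor.

```bash
H='"dr":[[0,0,0],[0,0,0],[0,0,0],[0,0,0],[0,0,0]]'
python3 -m crank '{"hand":[255,255,255,255,255],"translation":[[-0.025,0,0],[-0.05,0,0],[-0.065,0,0],[-0.065,0,0],[-0.065,0,0]],"dr":[[0,0,0],[0,0,0],[0,0,0],[0,0,0],[0,0,0]]}'
python3 -m crank '{"hand":[255,255,255,255,255],"translation":[[0.02,0,0],[0.04,0,0],[0.057,0,0],[0.058,0,0],[0.058,0,0]],"dr":[[0,0,0],[0,0,0],[0,0,0],[0,0,0],[0,0,0]]}'
python3 -m crank '{"hand":[255,255,255],"translation":[[0.001,0,0],[0.001,0,0],[0.001,0,0]],"dr":[[0,0,0],[0,0,0],[0,0,0]]}'
```

```text
time_s: 7.4
position: [0.5296, 0.0328, 0.2034]
tool_rot: [[-0.001, 0.364, 0.931], [0.0, 0.931, -0.364], [-1.0, -0.0, -0.001]]
ft_force: [-0.1, 0.6, -1.8]
grip_width: 0.0212
time_s: 7.9
position: [0.5297, 0.0328, 0.1457]
tool_rot: [[-0.002, 0.364, 0.931], [0.0, 0.931, -0.364], [-1.0, -0.0, -0.002]]
ft_force: [-1.2, -0.0, -0.9]
grip_width: 0.0206
time_s: 8.2
position: [0.5302, 0.0327, 0.1457]
tool_rot: [[0.001, 0.364, 0.931], [-0.0, 0.931, -0.364], [-1.0, 0.0, 0.001]]
ft_force: [0.3, -0.6, -0.6]
grip_width: 0.0208
```

```bash
python3 -m crank '{"hand":[255,255,255,255,255],"translation":[[-0.02,0,0],[-0.045,0,0],[-0.058,0,0],[-0.058,0,0],[-0.058,0,0]],"dr":[[0,0,0],[0,0,0],[0,0,0],[0,0,0],[0,0,0]]}'
python3 -m crank '{"hand":[255,255,255,255,255],"translation":[[0.02,0,0],[0.04,0,0],[0.057,0,0],[0.058,0,0],[0.06,0,0]],"dr":[[0,0,0],[0,0,0],[0,0,0],[0,0,0],[0,0,0]]}'
python3 -m crank '{"hand":[255,255,255,255],"translation":[[0.001,0,0],[0.002,0,0],[0.003,0,0],[0.003,0,0]],"dr":[[0,0,0],[0,0,0],[0,0,0],[0,0,0]]}'
```

```text
time_s: 8.7
position: [0.5298, 0.0328, 0.2029]
tool_rot: [[-0.0, 0.364, 0.931], [-0.0, 0.931, -0.364], [-1.0, -0.0, -0.0]]
ft_force: [0.3, 1.2, -1.4]
grip_width: 0.0206
time_s: 9.2
position: [0.53, 0.0328, 0.1431]
tool_rot: [[-0.001, 0.364, 0.931], [0.0, 0.931, -0.364], [-1.0, -0.0, -0.001]]
ft_force: [-0.0, 0.0, -1.4]
grip_width: 0.0206
time_s: 9.6
position: [0.5306, 0.0327, 0.1417]
tool_rot: [[0.003, 0.364, 0.931], [-0.001, 0.931, -0.364], [-1.0, 0.0, 0.003]]
ft_force: [-1.1, -0.1, 7.9]
grip_width: 0.0212
```

The floor was touched at the same height again, so the grip has not slipped. Drawing out and going back above the ring by the exact reverse path.

```bash
python3 -m crank '{"hand":[255,255,255,255,255],"translation":[[-0.03,0,0],[-0.06,0,0],[-0.09,0,0],[-0.12,0,0],[-0.142,0,0]],"dr":[[0,0,0],[0,0,0],[0,0,0],[0,0,0],[0,0,0]]}'
python3 -m crank '{"hand":[255,255,255,255,255],"translation":[[0,0,0],[0,0.03,-0.017],[0,0.065,-0.037],[0,0.095,-0.054],[0,0.095,-0.054]],"dr":[[0,0,0],[0,0,0],[0,0,0],[0,0,0],[0,0,0]]}'
python3 -m crank '{"hand":[255,255,255],"translation":[[0,0,0],[0,0,0],[0,0,0]],"dr":[[0,0,0],[0,0,0],[0,0,0]]}'
python3 - <<'E'
from h import *
s=sensors.observe();p=s['position'];print(p,s['ft_force'],s['grip_width'])
a,_=cams.get_image('scene');w,_=cams.get_image('wrist')
c=cal('scene');k=a[120:310,270:450];cv2.imwrite('pics/o.png',np.hstack([cv2.resize(k,(400,422)),cv2.resize(w[100:350,150:400],(400,422))]))
E
```

```text
time_s: 10.1
position: [0.5301, 0.0328, 0.2847]
tool_rot: [[0.003, 0.364, 0.931], [-0.0, 0.931, -0.364], [-1.0, 0.001, 0.003]]
ft_force: [0.1, 0.4, -1.6]
grip_width: 0.0207
time_s: 10.6
position: [0.5131, 0.1441, 0.2813]
tool_rot: [[-0.002, 0.36, 0.933], [0.001, 0.933, -0.36], [-1.0, 0.0, -0.002]]
ft_force: [0.5, -0.8, -1.1]
grip_width: 0.0208
time_s: 10.9
position: [0.5145, 0.14, 0.2819]
tool_rot: [[-0.0, 0.366, 0.931], [-0.0, 0.931, -0.366], [-1.0, -0.0, -0.0]]
ft_force: [0.3, -0.6, -1.0]
grip_width: 0.0211
[0.5145235  0.13996199 0.28192963] [ 0.28772632 -0.59236323 -0.95696353] 0.021079145782654702
```

View pics/o.png

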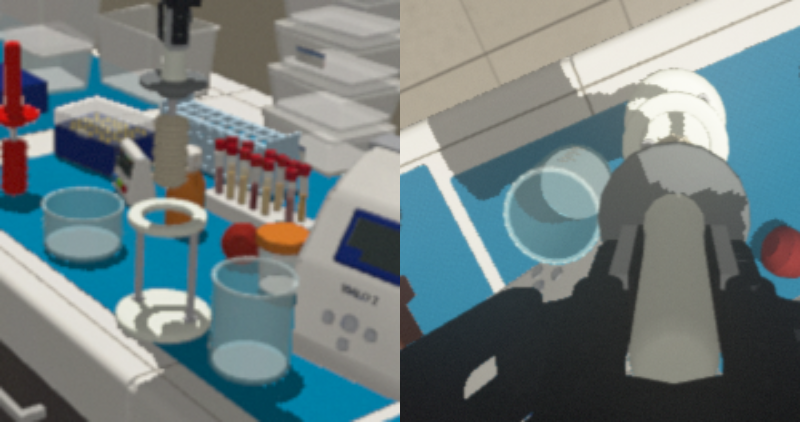

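The brush stands above the ring in the same relation as after the lift, and the beaker is upright in its place. Lowering it in.

```bash
python3 -m crank '{"hand":[255,255,255,255,255],"translation":[[0.02,0,0],[0.045,0,0],[0.07,0,0],[0.09,0,0],[0.09,0,0]],"dr":[[0,0,0],[0,0,0],[0,0,0],[0,0,0],[0,0,0]]}'
python3 -m crank '{"hand":[255,255,255,255,255],"translation":[[0.012,0,0],[0.024,0,0],[0.034,0,0],[0.037,0,0],[0.037,0,0]],"dr":[[0,0,0],[0,0,0],[0,0,0],[0,0,0],[0,0,0]]}'
python3 -m crank '{"hand":[255,255,255],"translation":[[0.002,0,0],[0.003,0,0],[0.003,0,0]],"dr":[[0,0,0],[0,0,0],[0,0,0]]}'
```

```text
time_s: 11.5
position: [0.5133, 0.1404, 0.19]
tool_rot: [[-0.005, 0.365, 0.931], [-0.0, 0.931, -0.365], [-1.0, -0.002, -0.005]]
ft_force: [-0.2, -0.1, -0.7]
grip_width: 0.0209
time_s: 12.0
position: [0.5145, 0.1408, 0.1555]
tool_rot: [[0.0, 0.364, 0.931], [-0.0, 0.931, -0.364], [-1.0, -0.0, 0.0]]
ft_force: [0.3, 0.6, -0.5]
grip_width: 0.0208
time_s: 12.3
position: [0.5144, 0.1409, 0.1524]
tool_rot: [[0.0, 0.364, 0.931], [-0.0, 0.931, -0.364], [-1.0, 0.0, 0.0]]
ft_force: [0.3, -0.5, 0.1]
grip_width: 0.0209
```

Just above the seat and no force yet. I'll settle it, release slowly and rise clear.

```bash
python3 -m crank '{"hand":[255,255,255],"translation":[[0.001,0,0],[0.001,0,0],[0.001,0,0]],"dr":[[0,0,0],[0,0,0],[0,0,0]]}'
python3 -m crank '{"hand":[190,170,140,100,60],"translation":[[0,0,0],[0,0,0],[0,0,0],[0,0,0],[0,0,0]],"dr":[[0,0,0],[0,0,0],[0,0,0],[0,0,0],[0,0,0]]}'
python3 -m crank '{"hand":[0,0,0,0,0],"translation":[[0,0,0],[0,0,0],[-0.02,0,0],[-0.05,0,0],[-0.09,0,0]],"dr":[[0,0,0],[0,0,0],[0,0,0],[0,0,0],[0,0,0]]}'
python3 -m crank '{"hand":[0,0,0,0,0],"translation":[[-0.04,0,0],[-0.06,0,0],[-0.06,0,0],[-0.06,0,0],[-0.06,0,0]],"dr":[[0,0,0],[0,0,0],[0,0,0],[0,0,0],[0,0,0]]}'
python3 - <<'E'
from h import *
c=cal('wrist');w,d=cams.get_image('wrist');P=cloud(c,d)
m=(P[...,2]>.195)&(P[...,2]<.22)&(abs(P[...,0]-.514)<.05)&(abs(P[...,1]-.141)<.05)&(d>0);print('handle top',m.sum(),P[m].mean(0),P[m].max(0))
a,_=cams.get_image('scene');v=a.copy();c=cal('scene')
for z in(.0,.092):cv2.polylines(v,[np.int32([proj(c,[.533+.038*np.cos(t),.032+.038*np.sin(t),z]) for t in np.linspace(0,6.28,40)])],True,(0,0,255))
o=cv2.imread('pics/scene0.png');cv2.imwrite('pics/p.png',np.hstack([cv2.resize(x[150:310,290:450],(400,400)) for x in(a,o)]))
E
```

```text
time_s: 12.6
position: [0.5145, 0.1409, 0.1517]
tool_rot: [[0.001, 0.364, 0.931], [0.0, 0.931, -0.364], [-1.0, 0.0, 0.001]]
ft_force: [-1.1, 1.2, 4.2]
grip_width: 0.0209
time_s: 13.1
position: [0.5143, 0.1409, 0.1511]
tool_rot: [[-0.0, 0.364, 0.931], [-0.0, 0.931, -0.364], [-1.0, -0.0, -0.0]]
ft_force: [-0.3, 0.1, 0.0]
grip_width: 0.0645
time_s: 13.6
position: [0.5136, 0.1408, 0.2412]
tool_rot: [[-0.003, 0.364, 0.931], [-0.0, 0.931, -0.364], [-1.0, -0.001, -0.003]]
ft_force: [-0.4, 0.3, 0.5]
grip_width: 0.0849
time_s: 14.1
position: [0.5139, 0.1408, 0.2998]
tool_rot: [[-0.003, 0.364, 0.931], [-0.0, 0.931, -0.364], [-1.0, -0.001, -0.003]]
ft_force: [-0.5, 0.8, 0.0]
grip_width: 0.0854
handle top 484 [0.51419535 0.14068431 0.20705244] [0.52558821 0.1508575  0.21072944]
```

View pics/p.png

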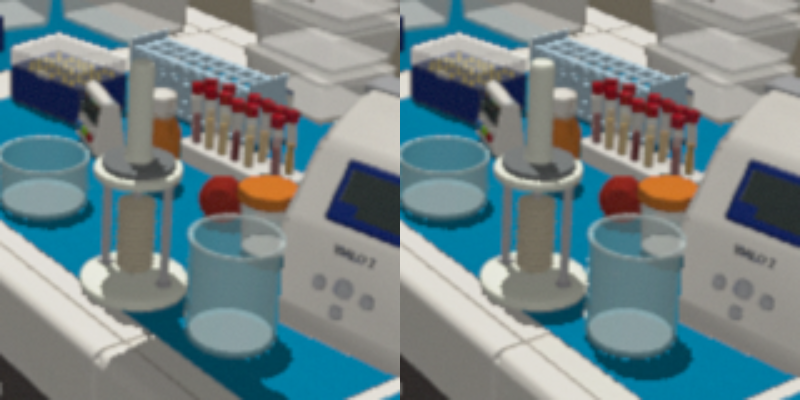

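The after (left) and before (right) views match. The brush hangs upright with its guard on the ring, the beaker has not moved, and the gripper is clear above. Handing in.

```bash
python3 -c "
from rig import env;print(env.close_job())"
```

```text
the job is handed in; nothing more can be done
None
```

I scrubbed the tall beaker with three strokes to the bottom, hung the brush back in its stand and let go. The job is handed in, about 14 s in by the robot's clock; no verdict was reported.

- **Strokes:** The first and third touched the glass floor, at TCP z = 0.1417 m with 19 N and 8 N. The second stopped about 4 mm above it by the arm's position, within the 22 mm limit. In between, the brush's lower end was drawn up to about 66 mm above the beaker's underside, with half-height at 46 mm.
- **Brush:** After release, the handle top measured (0.514, 0.141, about 0.209), the same as before within 1 mm, and the brush hangs upright with its guard on the ring.
- **Beaker:** It looks unmoved and upright when the scene pictures before and after are compared.
- **Gripper:** It is open and clear above the brush.
- **Disagreements:** The scene camera was off from the wrist and top cameras by 4–8 mm early on, which the clearances covered. No check failed.

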